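Seat the percolator lid and set its drip valve two turns open

TASK

Get the little steel percolator ready to drip: press the pot's raised lid down until it is fully home, then turn the valve's handwheel clockwise until it is shut against its stop. From the stop, open it by exactly two full turns counter-clockwise and finish while still gripping the wheel's upright crank handle between the fingers, with the wheel still. Leave the cup, tin, bottle, stamp and mug where they stand.

Things in the scene. Friction and masses are not known exactly. Their poses are not given: they have to be found in the camera images.
- percolator: bench percolator fixed to the counter: a steel drip tray 180 x 340 mm, its floor 12 mm high, with a steel pot (98 mm across the rim, rim 106 mm above the counter) at local +y and a brass valve under a grey handwheel at local -y, joined by a pipe. Origin: centre of the tray's underside on the counter; local z up, local y along the tray from the valve to the pot, local x across it, away from the robot at yaw 0
- pot_rim (a point): centre of the pot's rim, on the pot's axis, 106 mm above the counter; fixed
- lid_top (a point): centre of the flat top of the round black knob (38 mm across) on the lid; the lid is a steel disc 96 mm across that slides vertically in the pot. The knob top is 27 mm above the pot's rim when the lid is fully home and up to 13 mm higher at the start
- lid (a joint): height of the lid above fully home, in m: 0 = home, its disc on the pot's rim; starts at 0.007 to 0.013. The lid stays where it is left; a push of about 5 N on it starts it downwards, 6 N moves it at 30 mm/s; it meets a hard stop at 0
- valve_axis (a point): point on the wheel's vertical turning axis, 115 mm above the counter; the wheel turns level, its rim (107 mm outside diameter, 11 mm thick bar) centred 118 mm above the counter, hub top 129 mm; fixed
- crank_handle: upright black crank handle standing on the wheel's rim, 48 mm from the wheel's axis: a round pin 14 mm thick and 46 mm tall, from 125 to 171 mm above the counter; it spins freely on its own upright axis, so a gripper that holds it can go round the wheel without turning. Origin: the foot of the pin, on its axis
- handle_grip (a point): point on the crank handle's axis 25 mm above its foot (150 mm above the counter), the height to grip
- valve_wheel (a joint): angle of the wheel in rad, counted over several turns: 0 = shut against its stop, positive = opened, counter-clockwise seen from above; starts 2.2 to 7.6 rad open. At 0 (and after every whole turn) the crank handle lies in the percolator's local +x direction from the wheel's axis. Turning takes about 2.5 N at the handle plus a little with speed; the wheel stays where it is left. Two turns open is 12.57; it can be opened to 25.1
- steel_cup: small open steel cup, 46 mm across, 30 mm high, standing on the tray under the valve's spout; origin at the centre of its underside; leave alone
- balm_tin: round tin 58 mm across, 50 mm high, on the tray; origin at its underside; leave alone
- amber_bottle: small amber dropper bottle 33 mm across, 102 mm high, on the counter next to the pot's end of the tray; origin at its underside; leave alone
- rubber_stamp: turned wooden stamp 33 mm across, 70 mm high, on the counter in front of the tray; origin at its underside; leave alone
- tea_mug: striped mug 86 mm across, 90 mm high, at the front left; origin at its underside; leave alone

How it is judged (in metres and radians):
On the way, in this order (a step that is already met when the one before it is completed fails the run):
1. the lid is pressed fully home (within 2 mm) (value of joint lid below 0.002 m), for 0.2 s.
2. the valve is shut against its stop (within 0.1 rad) (value of joint valve_wheel below 0.1 rad), for 0.2 s.
At the end, for the whole second after the job is handed in: the lid is home within 2 mm, the wheel stands two turns (12.57 rad) open from its stop within 0.22 rad (about 12 degrees) and still, and the fingers still grip the crank handle (more than 4 N, the handle between the pads: the grasp point within 30 mm of its grip point) (value of joint lid below 0.002 m and value of joint valve_wheel between 12.346 and 12.786 rad and velocity of joint valve_wheel between -0.1 and 0.1 rad/s and contact force between the fingers and crank_handle above 4 N and distance between the grasp point and handle_grip below 0.03 m); the arm keeps its last pose, push and grip.
It fails at once if a bystander is shifted by more than 20 mm or tipped (distance of any of steel_cup, balm_tin, amber_bottle, rubber_stamp, tea_mug from where it was at the start of the episode above 0.02 m or angle between any of steel_cup, balm_tin, amber_bottle, rubber_stamp, tea_mug's own z axis and vertical above 0.4 rad).
It also fails if it takes over 72 s, if anything falls off the work surface, if the arm or the gripper's body presses on something with over 40 N, if the wrist force passes 120 N, or if a joint passes its speed limit or range.

ROBOT

A 7-joint arm with a two-finger parallel gripper is mounted at the origin on a cart in front of the work surface, level with it; the furniture and walls round the work are solid. World frame = base frame: x ahead of the robot, y to its left, z up, the work surface at z = 0. Lengths are in m, angles in degrees, forces in N, time in s.
With the tool pointing down it reaches from about 0.425 to 0.875 m from the base axis. Payload 4.7 kg.
Tool frame: the origin (TCP) lies midway between the tips of the shut fingers; the grasp point (between the pads) lies 19 mm behind it; z points along the fingers, y is the line along which they close (so a half turn about z gives the same grasp; the last joint's range is limited). The gripper opens to 87 mm and grips with 3 to 60 N. Pads are 19 mm wide; open, the fingers measure 117 mm over their backs; the gripper's body (75 mm by 190 mm) begins 51 mm behind the grasp point.
Start: joints at [-66.343, 18.392, -4.016, 83.108, 1.295, 78.541, -3.26], TCP at [0.252, 0.599, 0.223] pointing down, gripper open.
Joint ranges: [-163.93, 163.93], [-17.29, 119.83], [-79.2, 71.16], [3.27, 140.29], [-89.18, 269.18], [5.43, 117.66], [-154.24, 154.24]. Speed limits (degrees/s): [147.25, 147.25, 180, 180, 180, 180, 180].

INTERFACE

Orientations are given as [roll, pitch, yaw] about the fixed x, y, z axes, in that order (R = Rz(yaw) Ry(pitch) Rx(roll)).
In Python, from cell import env, viewer, boxes_of, masks_of gives the robot as it stands. The module is installed in compiled form; this text tells all that it offers.
- The arm moves only by the tool apply_moves, never from a script. Its argument "moves" is a list of rows, each a list of 7 numbers: the shift along the tool's x, y, z scaled (see below), then the turn, a rotation vector about the tool's x, y, z scaled (see below), then the opening, from 0 (shut) to 1 (fully open). A call has 1 to 20 rows; each row is the pose to reach, as a shift and turn from the pose commanded when the call began, along the tool's axes at that moment; what a row does not reach only later rows make up. The controller multiplies each number of a shift by 0.2 m and each number of a turn by 1.5 rad. A row lasts 1/10 s, in which the tool goes at most 50 mm and 8.59 degrees, less where a joint would pass 70% of its speed; a pose out of reach is approached as far as the arm can. A call with a number of a shift or a turn outside -1 to 1 is refused whole. A call with a gripper value outside its range is refused whole. The fingers move at their own pace and stop on an object; "grip_force" is the grip in N (left out, the last holds). Time passes only in rows, so rows that repeat a pose let the fingers close. It gives the time, the measured TCP pose, the force, the opening and the grip force at its end, in the units of the state.
- env.get_obs(): the state, without advancing time (a new reading comes with each control period).
- viewer.read_camera(name): name is "scene" or "top"; returns the picture (420x560x3 uint8, red, green, blue); there is no depth.
- viewer.get_calibration(name): a dict with "fov_y" (degrees; the focal length in pixels is half the picture's height over the tangent of half this angle, whatever the lens; pixels are square), "cx", "cy" (the principal point, pixels), "k1" (the pictures are not rectified: a ray, as slopes to the right and down, at radius r is drawn at 1 + k1 r^2 times it, then the intrinsics apply), "position" and "orientation" of the camera in the world. Camera axes: x right, y up, looking along -z (the intrinsics and any distortion apply to the point x, -y, -z); pixel columns grow to the right and rows downward; lengths in m; the calibration is good to about 2 mm. A picture is of the moment at which its call begins. get_calibration takes no time and is no camera call.
- env.sign_off(): hands the job in; it is judged then, once.
Trained networks look in the newest picture that a camera, given by its name, has taken for a name from the list of things; names that differ only in an ending like _2 or _b are one class to them, and where a whole thing is asked for, a point or a joint stands for the part that bears it (a point fixed in the world has none). Each returns a list of dicts, best first, with "conf" (0 to 1); they miss things now and then, are a little off and sometimes report something else, mostly with a low value. They report only what shows in the picture. A call takes as long as a camera call.
- boxes_of(camera, target): "location" ([column, row] in pixels, amid what is visible of it).
- masks_of(camera, target): "pixels" (420x560 bool, what is visible of it) and "location" ([column, row] in pixels, amid what is visible of it).
The state is a dict: "time_s": time; "qpos": joint angles; "joint_velocities": joint speeds; "effort": joint torques, N m; "tool_pos": TCP position; "tool_rot": TCP orientation; "force": force on the tool from outside, world axes, zero at the start; "wrist_torque": the same for the moment, N m; "grip_width": finger opening in m; "grasp_force": force on a finger pad.
Only numpy, scipy, OpenCV 4.12 (cv2) and the standard library are available. Lean on these libraries where they do the work, as an engineer would, in place of code of your own. Each camera call takes 0.05 s, during which the arm holds its last target. There are 200 camera calls.

## Working session

There is one attempt and no reset: what is moved stays moved. The work goes in short steps, Python scripts to look and compute and a tool call to move; the robot and the scene stay as the last step left them, time stands still between calls to the robot, and variables do not carry over. Pictures are saved under pics/ and viewed, at most 10 in all, crops included, and the job is handed in when it is done.

Besides the shell and the picture viewer there is one more tool, called after "Call:" by a JSON object that holds its "name" and its "arguments". apply_moves: Moves the arm, as the interface text tells. Shifts and turns lie within -1 to 1; 1 stands for 0.2 m of shift or 1.5 rad of turn. Its arguments: {"type":"object","properties":{"moves":{"type":"array","items":{"type":"array","items":{"type":"number","minimum":-1,"maximum":1}}},"grip_force":{"type":"number"}},"required":["moves"]}

```bash
mkdir -p pics
cat > h.py <<'E'
import numpy as np, cv2
from scipy.spatial.transform import Rotation as R
from cell import env, viewer, boxes_of, masks_of
def K(n):
    c=viewer.get_calibration(n); f=210/np.tan(np.radians(c['fov_y'])/2); return c,f
def Rc(c):
    o=np.array(c['orientation'],float)
    return o if o.shape==(3,3) else R.from_euler('xyz',o,degrees=True).as_matrix()
def proj(n,p):
    c,f=K(n); q=(np.atleast_2d(p)-c['position'])@Rc(c)
    s=np.c_[q[:,0]/-q[:,2],q[:,1]/q[:,2]]
    s=s*(1+c['k1']*(s**2).sum(1,keepdims=True)); return s*f+[c['cx'],c['cy']]
def ray(n,uv):
    c,f=K(n); d=(np.array(uv,float)-[c['cx'],c['cy']])/f; s=d.copy()
    for _ in range(30): s=d/(1+c['k1']*(s@s))
    return np.array(c['position']),Rc(c)@[s[0],-s[1],-1]
def atz(n,uv,z):
    o,d=ray(n,uv); return o+d*(z-o[2])/d[2]
def tri(u1,u2):
    A=0;b=0
    for n,u in (('scene',u1),('top',u2)):
        o,d=ray(n,u); d=d/np.linalg.norm(d); P=np.eye(3)-np.outer(d,d); A=A+P; b=b+P@o
    return np.linalg.solve(A,b)
def look(n,f):
    im=viewer.read_camera(n); cv2.imwrite(f,im[:,:,::-1]); return im
E
python3 - <<'E'
from h import *
print(env.get_obs())
for n in('scene','top'):
    print(viewer.get_calibration(n)); look(n,f'pics/{n}0.png')
    for t in ['percolator','lid_top','crank_handle','valve_wheel','steel_cup','balm_tin','amber_bottle','rubber_stamp','tea_mug']:
        print(n,t,[(np.round(b['location']),round(b['conf'],2)) for b in boxes_of(n,t)[:2]])
E
```

```text
{'time_s': 0.0, 'qpos': array([-66.34097765,  18.43836216,  -4.0156507 ,  83.1751176 ,
         1.29526316,  78.54346088,  -3.25817486]), 'joint_velocities': array([ 0.03545563,  0.0391036 ,  0.04244041, -0.04617055, -0.04835272,
        0.00235089, -0.02769968]), 'effort': array([ 8.25380466e-04, -4.91289139e+01, -4.03392361e-01, -3.12528312e+01,
       -6.38298341e-02,  4.39305918e-02,  1.84798878e-04]), 'tool_pos': array([0.25224584, 0.59843737, 0.22146758]), 'tool_rot': array([-1.79888323e+02,  6.15261350e-03,  1.57152729e+02]), 'force': array([-0.09706871,  0.34359562,  0.96619642]), 'wrist_torque': array([ 0.00488109, -0.0423311 , -0.00609175]), 'grasp_force': 0.0, 'grip_width': 0.08705873269115752}
{'fov_y': 56.43329254062794, 'cx': 277.3456638473101, 'cy': 211.9145147377416, 'k1': -0.02638476158206929, 'position': array([-0.1539542 , -0.46127427,  0.56096198]), 'orientation': array([ 62.96390831,   1.19846739, -51.13647589])}
scene percolator []
scene lid_top [(array([305., 204.]), 0.8)]
scene crank_handle [(array([385., 212.]), 0.41)]
scene valve_wheel [(array([374., 232.]),
[... 298 characters left out ...]
{'fov_y': 43.25271401583052, 'cx': 272.71943510938775, 'cy': 211.71925407392501, 'k1': -0.03592834899636308, 'position': array([0.27711235, 0.06937867, 1.24263494]), 'orientation': array([ 1.21994335e+01,  6.68558315e-02, -8.45481208e+01])}
top percolator [(array([329., 206.]), 0.78)]
top lid_top [(array([297., 187.]), 0.68)]
top crank_handle [(array([386., 177.]), 0.52)]
top valve_wheel [(array([381., 201.]), 0.62)]
top steel_cup [(array([370., 239.]), 0.83)]
top balm_tin [(array([340., 184.]), 0.75)]
top amber_bottle [(array([256., 176.]), 0.66)]
top rubber_stamp [(array([289., 252.]), 0.69), (array([330., 206.]), 0.2)]
top tea_mug [(array([160., 280.]), 0.84), (array([384., 177.]), 0.46)]
```

View pics/scene0.png

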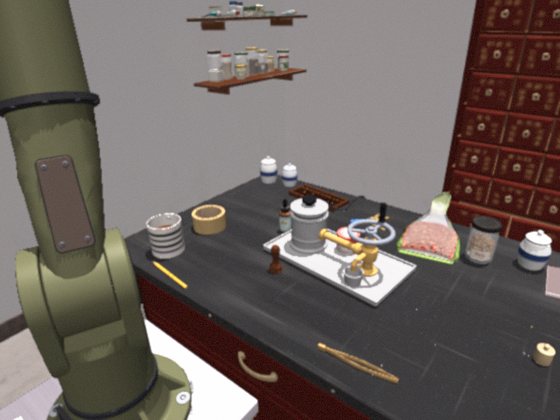

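View pics/top0.png

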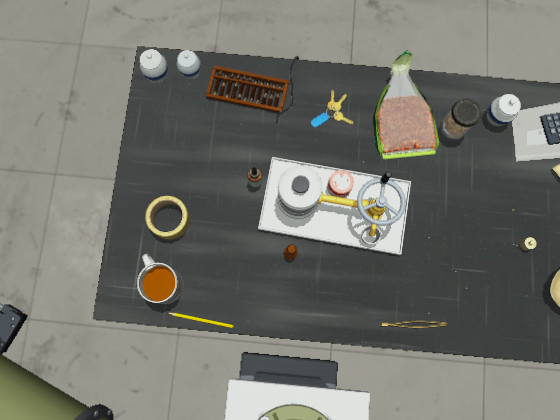

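Run:
```python
from h import *
print('lidtop',tri([305,202],[297,187]))
print('lid z.13',atz('top',[297,187],.14),atz('scene',[305,204],.14))
print('handle',tri([385,212],[386,177]))
print('wheel',tri([374,232],[381,201]), atz('top',[381,201],.118),atz('scene',[374,232],.118))
for t,a,b,z in [('cup',[354,276],[370,239],.027),('tin',[346,239],[340,184],.05),('bottle',[280,217],[256,176],.05),('stamp',[279,261],[289,252],.035),('mug',[167,233],[160,280],.045)]:
    print(t,tri(a,b))
```

```text
lidtop [0.57412577 0.04689436 0.13563633]
lid z.13 [0.57342003 0.0464695  0.14      ] [0.55673309 0.03547723 0.14      ]
handle [ 0.61327134 -0.14448536  0.14860492]
wheel [ 0.56776278 -0.14263849  0.11623888] [ 0.56529621 -0.13942402  0.118     ] [ 0.56822147 -0.14592102  0.118     ]
cup [ 0.49644167 -0.13739353  0.03447227]
tin [ 0.61490634 -0.0539483   0.04449967]
bottle [0.6097926  0.14815509 0.04774442]
stamp [0.45230145 0.04462821 0.02366385]
mug [0.35256114 0.33331381 0.04907537]
```

The scene view shows the percolator with its knob at (309,199), its wheel centred near (371,231) and the crank handle at (383,211). In the top view they are at (301,185), (381,201) and (385,179). I'll zoom in to refine these.

Run:
```python
from h import *
import cv2
a=cv2.imread('pics/top0.png')[150:260,250:420]; b=cv2.imread('pics/scene0.png')[180:300,255:420]
P=dict(knob=[.573,.045,.14],wheel=[.5665,-.142,.118])
a=cv2.resize(a,None,fx=4.5,fy=4.5,interpolation=2);b=cv2.resize(b,None,fx=4.5,fy=4.5,interpolation=2)
t=np.linspace(0,2*np.pi,60)
for im,n,o in((a,'top',(250,150)),(b,'scene',(255,180))):
    for c,r,z in(((.5665,-.142),.048,.118),((.573,.045),.019,.142),((.573,.045),.049,.106)):
        for u in (proj(n,np.c_[c[0]+r*np.cos(t),c[1]+r*np.sin(t),z+0*t])-o+.5)*4.5: cv2.circle(im,tuple(int(v) for v in u),1,(0,255,0),-1)
cv2.imwrite('pics/ta.png',a);cv2.imwrite('pics/sb.png',b)
```

```text
(no output)
```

View pics/ta.png

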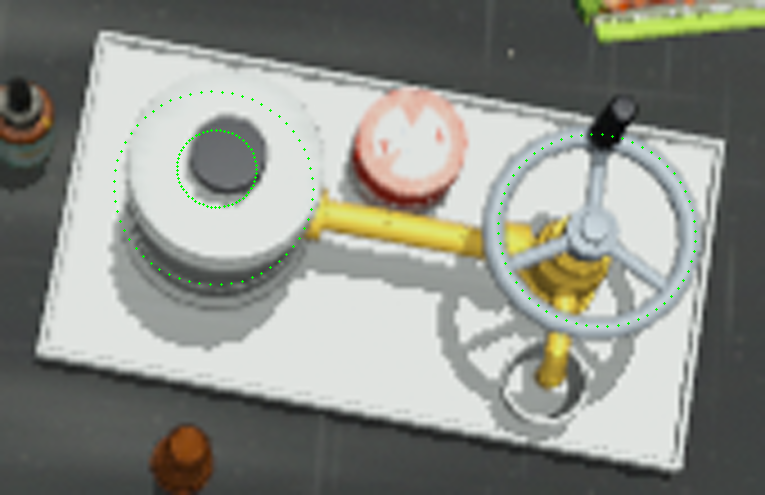

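View pics/sb.png

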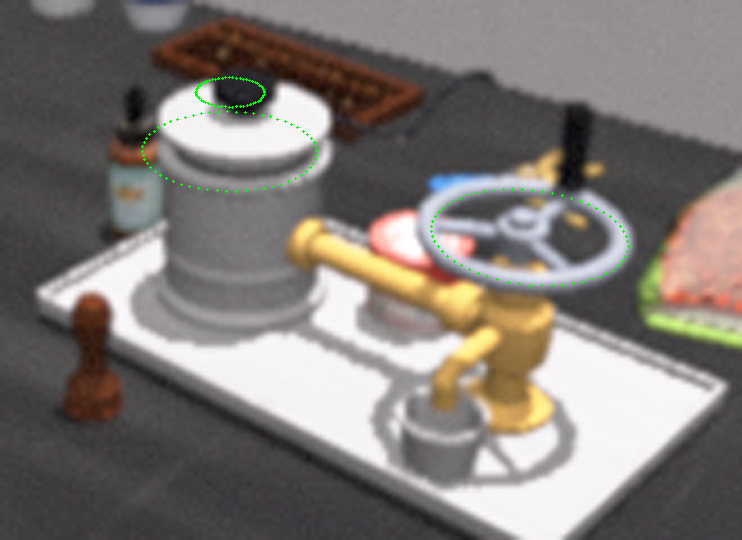

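Run:
```python
from h import *
T=lambda x,y:np.array([250+x/4.5-.5,150+y/4.5-.5]); S=lambda x,y:np.array([255+x/4.5-.5,180+y/4.5-.5])
print('knob',tri(S(245,83),T(226,151)));
for z in(.14,.145): print(atz('top',T(226,151),z))
print('wheel',tri(S(526,231),T(591,233)),atz('top',T(591,233),.118),atz('scene',S(526,231),.118))
print('ptop',tri(S(576,107),T(623,106)),atz('top',T(623,106),.171),atz('scene',S(576,107),.171))
c=[atz('top',T(*q),.015) for q in((101,32),(725,140),(683,470),(37,357))]
for q in c: print(q)
c=np.array(c); print(c.mean(0)); d=(c[0]+c[3]-c[1]-c[2])/2; print('y axis ang',np.degrees(np.arctan2(d[1],d[0]))-90,np.linalg.norm(d))
d=(c[0]+c[1]-c[3]-c[2])/2;print(np.degrees(np.arctan2(d[1],d[0])))
# reach test calibration: TCP projection
print(proj('top',env.get_obs()['tool_pos']))
```

```text
knob [0.58141973 0.04129377 0.14545124]
[0.58273308 0.04137697 0.14      ]
[0.58134721 0.04150395 0.145     ]
wheel [ 0.56480555 -0.13970877  0.12015329] [ 0.56463823 -0.13909281  0.118     ] [ 0.56950582 -0.13884785  0.118     ]
ptop [ 0.61313074 -0.14035693  0.17072848] [ 0.61358437 -0.14108645  0.171     ] [ 0.61159047 -0.1400874   0.171     ]
[0.67721294 0.11089309 0.015     ]
[ 0.6489084  -0.22714115  0.015     ]
[ 0.46919079 -0.21249848  0.015     ]
[0.49679229 0.12726308 0.015     ]
[ 0.57302611 -0.05037087  0.015     ]
y axis ang -4.7152033634588975 0.3400487555764745
-4.921781584360083
[[ -3.16836738 311.19883977]]
```

Call:
{"name": "apply_moves", "arguments": {"moves": [[-1,-0.742,0,0,0,-0.266,0],[-1,-0.742,0,0,0,-0.266,0],[-1,-0.742,0,0,0,-0.266,0],[-1,-0.742,0,0,0,-0.266,0],[-1,-0.742,0,0,0,-0.266,0],[-1,-0.742,0,0,0,-0.266,0],[-1,-0.742,0,0,0,-0.266,0]], "grip_force": 30}}

```text
time_s: 1.7
tool_pos: [0.38, 0.3837, 0.223]
tool_rot: [179.9, 0.0, 179.8]
force: [0.2, 1.2, 0.2]
grip_width: 0.0388
grasp_force: 0.0
```

Call:
{"name": "apply_moves", "arguments": {"moves": [[-0.503,-0.857,0,0,0,0,0],[-0.503,-0.857,0,0,0,0,0],[-0.503,-0.857,0,0,0,0,0],[-0.503,-0.857,0,0,0,0,0],[-0.503,-0.857,0,0,0,0,0]]}}

```text
time_s: 2.2
tool_pos: [0.4831, 0.2074, 0.2229]
tool_rot: [-179.9, 0.1, 179.5]
force: [0.5, 0.4, -0.3]
grip_width: 0.0026
grasp_force: 0.0
```

Call:
{"name": "apply_moves", "arguments": {"moves": [[-0.503,-0.857,0,0,0,0,0],[-0.503,-0.857,0,0,0,0,0],[-0.503,-0.857,0,0,0,0,0],[-0.503,-0.857,0,0,0,0,0],[-0.503,-0.857,0.1,0,0,0,0],[-0.503,-0.857,0.2,0,0,0,0],[-0.503,-0.857,0.3,0,0,0,0]]}}

```text
time_s: 2.9
tool_pos: [0.5807, 0.0446, 0.1616]
tool_rot: [179.9, -0.0, -179.8]
force: [-0.2, 0.4, -0.1]
grip_width: 0.0006
grasp_force: 0.0
```

Call:
{"name": "apply_moves", "arguments": {"moves": [[0,-0.01,0.04,0,0,0,0],[0,-0.01,0.08,0,0,0,0],[0,-0.01,0.095,0,0,0,0],[0,-0.01,0.11,0,0,0,0],[0,-0.01,0.125,0,0,0,0],[0,-0.01,0.14,0,0,0,0],[0,-0.01,0.15,0,0,0,0],[0,-0.01,0.155,0,0,0,0],[0,-0.01,0.155,0,0,0,0]]}}

```text
time_s: 3.8
tool_pos: [0.5805, 0.0414, 0.1334]
tool_rot: [179.9, 0.0, -179.9]
force: [-4.2, 2.7, 7.9]
grip_width: 0.0002
grasp_force: 3.6
```

Call:
{"name": "apply_moves", "arguments": {"moves": [[0,0,0.01,0,0,0,0],[0,0,0.015,0,0,0,0],[0,0,0.015,0,0,0,0],[0,0,0.015,0,0,0,0]]}}

```text
time_s: 4.2
tool_pos: [0.5806, 0.0414, 0.1333]
tool_rot: [179.8, 0.1, -179.9]
force: [-10.2, 1.6, 22.7]
grip_width: 0.0005
grasp_force: 10.8
```

Call:
{"name": "apply_moves", "arguments": {"moves": [[0,0,-0.2,0,0,0,0],[0,0,-0.375,0,0,0,0.7],[-0.163,-0.91,-0.375,0,0,0,0.7],[-0.163,-0.91,-0.375,0,0,0,0.7],[-0.163,-0.91,-0.375,0,0,0,0.7],[-0.163,-0.91,-0.375,0,0,0,0.7],[-0.163,-0.91,-0.375,0,0,0,0.7],[-0.163,-0.91,-0.375,0,0,0,0.7],[-0.163,-0.91,-0.375,0,0,0,0.7]]}}

```text
time_s: 5.1
tool_pos: [0.6135, -0.1403, 0.2037]
tool_rot: [179.9, 0.0, -179.9]
force: [0.9, 1.0, -0.4]
grip_width: 0.0557
grasp_force: 0.0
```

Run:
```python
from h import *
o=env.get_obs(); print(o['qpos'],o['tool_pos'],o['grip_width'])
a=look('scene','pics/s1.png');b=look('top','pics/t1.png')
c=np.hstack([cv2.resize(a[150:290,270:440],None,fx=2.3,fy=2.3),cv2.resize(b[120:260,270:440],None,fx=2.3,fy=2.3)])
cv2.imwrite('pics/c1.png',c[:,:,::-1])
```

```text
[-11.31477015  17.26514063  27.00602998  88.78721487  -8.0558731
  75.85583973 106.75532605] [ 0.61346248 -0.1403221   0.20368358] 0.05566503962209839
```

View pics/c1.png

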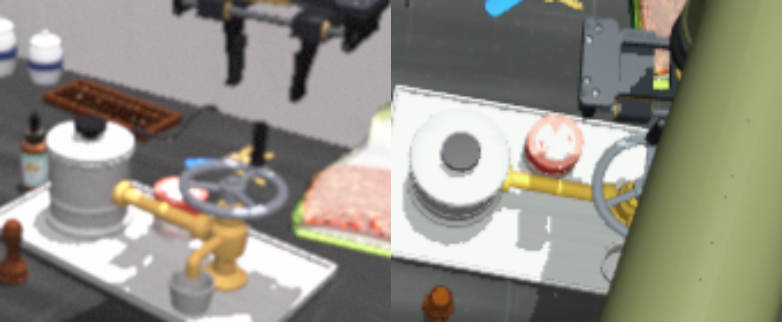

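The lid sits flush, and the fingers straddle the handle from above (handle at about (260,145) in the left crop). Next I'll go down and grip.

Call:
{"name": "apply_moves", "arguments": {"moves": [[0,0,0.15,0,0,0,0.7],[0,0,0.3,0,0,0,0.7],[0,0,0.34,0,0,0,0.7],[0,0,0.34,0,0,0,0.7],[0,0,0.34,0,0,0,0],[0,0,0.34,0,0,0,0],[0,0,0.34,0,0,0,0],[0,0,0.34,0,0,0,0],[0,0,0.34,0,0,0,0]], "grip_force": 25}}

```text
time_s: 6.1
tool_pos: [0.6132, -0.1422, 0.136]
tool_rot: [180.0, 0.0, -180.0]
force: [0.0, 0.4, -0.1]
grip_width: 0.0289
grasp_force: 0.0
```

Call:
{"name": "apply_moves", "arguments": {"moves": [[0,0,0,0,0,0,0],[0,0,0,0,0,0,0],[0,0,0,0,0,0,0],[0,0,0,0,0,0,0]]}}

```text
time_s: 6.5
tool_pos: [0.613, -0.142, 0.1356]
tool_rot: [180.0, 0.0, -180.0]
force: [0.3, 0.9, 1.2]
grip_width: 0.0132
grasp_force: 25.0
```

```bash
cat >> h.py <<'E'
def arc(C,p0,p1ang,n,r=.048):
    """rows from p0 (commanded) around C by p1ang deg, easing to radius r"""
    v=np.array(p0)-C; a0=np.arctan2(v[1],v[0]); r0=np.hypot(*v)
    k=np.arange(1,n+1)/n; a=a0+np.radians(p1ang)*k; rr=r0+(r-r0)*k
    d=np.c_[C[0]+rr*np.cos(a)-p0[0],C[1]+rr*np.sin(a)-p0[1]]
    print(np.degrees(a0),r0); print([[round(-x/.2,3),round(y/.2,3),0,0,0,0,0] for x,y in d])
E
python3 - <<'E'
from h import *
arc(np.array([.5655,-.139]),[.6132,-.1412],-180,20)
E
```

```text
-2.640701266531204 0.04775070680105161
[[np.float64(0.005), np.float64(-0.037), 0, 0, 0, 0, 0], [np.float64(0.015), np.float64(-0.073), 0, 0, 0, 0, 0], [np.float64(0.031), np.float64(-0.107), 0, 0, 0, 0, 0], [np.float64(0.052), np.float64(-0.138), 0, 0, 0, 0, 0], [np.float64(0.077), np.float64(-0.166), 0, 0, 0, 0, 0], [np.float64(0.107), np.float64(-0.189), 0, 0, 0, 0, 0], [np.float64(0.14), np.float64(-0.207), 0, 0, 0, 0, 0], [np.float64(0.175), np.float64(-0.22), 0, 0, 0, 0, 0], [np.float64(0.212), np.float64(-0.227), 0, 0, 0, 0, 0], [np.float64(0.25), np.float64(-0.228), 0, 0, 0, 0, 0], [np.float64(0.287), np.float64(-0.224), 0, 0, 0, 0, 0], [np.float64(0.323), np.float64(-0.213), 0, 0, 0, 0, 0], [np.float64(0.357), np.float64(-0.197), 0, 0, 0, 0, 0], [np.float64(0.388), np.float64(-0.176), 0, 0, 0, 0, 0], [np.float64(0.416), np.float64(-0.15), 0, 0, 0, 0, 0], [np.float64(0.439), np.float64(-0.121), 0, 0, 0, 0, 0], [np.float64(0.457), np.float64(-0.088), 0, 0, 0, 0, 0], [np.float64(0.47), np.float64(-0.053), 0, 0, 0, 0, 0], [np.float64(0.477), np.float64(-0.016), 0, 0, 0, 0, 0], [np.float64(0.478), np.float64(0.022), 0, 0, 0, 0, 0]]
```

Run the first quarter turn, then check the forces.

Call:
{"name": "apply_moves", "arguments": {"moves": [[0.005,-0.037,0,0,0,0,0],[0.015,-0.073,0,0,0,0,0],[0.031,-0.107,0,0,0,0,0],[0.052,-0.138,0,0,0,0,0],[0.077,-0.166,0,0,0,0,0],[0.107,-0.189,0,0,0,0,0],[0.14,-0.207,0,0,0,0,0],[0.175,-0.22,0,0,0,0,0],[0.212,-0.227,0,0,0,0,0],[0.25,-0.228,0,0,0,0,0]]}}

```text
time_s: 7.5
tool_pos: [0.5637, -0.1874, 0.1356]
tool_rot: [180.0, 0.2, -180.0]
force: [3.1, 5.2, -0.5]
grip_width: 0.0129
grasp_force: 25.0
```

Call:
{"name": "apply_moves", "arguments": {"moves": [[0.037,0.004,0,0,0,0,0],[0.073,0.015,0,0,0,0,0],[0.107,0.031,0,0,0,0,0],[0.138,0.052,0,0,0,0,0],[0.166,0.078,0,0,0,0,0],[0.189,0.107,0,0,0,0,0],[0.207,0.14,0,0,0,0,0],[0.22,0.175,0,0,0,0,0],[0.227,0.212,0,0,0,0,0],[0.228,0.25,0,0,0,0,0]]}}

```text
time_s: 8.5
tool_pos: [0.517, -0.1394, 0.1356]
tool_rot: [-179.9, 0.0, 179.9]
force: [2.9, -2.7, -1.9]
grip_width: 0.0133
grasp_force: 25.0
```

Call:
{"name": "apply_moves", "arguments": {"moves": [[-0.005,0.037,0,0,0,0,0],[-0.015,0.073,0,0,0,0,0],[-0.031,0.107,0,0,0,0,0],[-0.052,0.138,0,0,0,0,0],[-0.077,0.166,0,0,0,0,0],[-0.107,0.189,0,0,0,0,0],[-0.14,0.207,0,0,0,0,0],[-0.175,0.22,0,0,0,0,0],[-0.212,0.227,0,0,0,0,0],[-0.25,0.228,0,0,0,0,0],[-0.287,0.224,0,0,0,0,0],[-0.323,0.213,0,0,0,0,0],[-0.357,0.197,0,0,0,0,0],[-0.388,0.176,0,0,0,0,0],[-0.416,0.15,0,0,0,0,0],[-0.439,0.121,0,0,0,0,0],[-0.457,0.088,0,0,0,0,0],[-0.47,0.053,0,0,0,0,0],[-0.477,0.016,0,0,0,0,0],[-0.478,-0.022,0,0,0,0,0]]}}

```text
time_s: 10.5
tool_pos: [0.6131, -0.1425, 0.1356]
tool_rot: [180.0, 0.0, -180.0]
force: [-3.5, 3.1, 3.6]
grip_width: 0.0131
grasp_force: 25.0
```

Call:
{"name": "apply_moves", "arguments": {"moves": [[0,-0.01,0,0,0,0,0],[0,-0.02,0,0,0,0,0],[0,-0.025,0,0,0,0,0],[0,-0.025,0,0,0,0,0],[0,-0.025,0,0,0,0,0]]}}

```text
time_s: 11.0
tool_pos: [0.613, -0.1437, 0.1355]
tool_rot: [179.7, -0.0, -179.9]
force: [-4.0, 9.3, 4.8]
grip_width: 0.0133
grasp_force: 25.0
```

Call:
{"name": "apply_moves", "arguments": {"moves": [[0,-0.02,0,0,0,0,0],[0,-0.02,0,0,0,0,0],[0,-0.02,0,0,0,0,0],[0,-0.02,0,0,0,0,0]]}}

```text
time_s: 11.4
tool_pos: [0.613, -0.1438, 0.1355]
tool_rot: [179.4, -0.1, -179.7]
force: [-5.1, 14.3, 6.3]
grip_width: 0.0133
grasp_force: 25.0
```

Run:
```python
from h import *
np.set_printoptions(legacy='1.25')
arc(np.array([.5655,-.1392]),[.6133,-.1432],180,20)
```

```text
-4.783480948767472 0.04796707203905608
[[-0.0, 0.038, 0, 0, 0, 0, 0], [0.006, 0.075, 0, 0, 0, 0, 0], [0.017, 0.111, 0, 0, 0, 0, 0], [0.034, 0.144, 0, 0, 0, 0, 0], [0.056, 0.175, 0, 0, 0, 0, 0], [0.082, 0.202, 0, 0, 0, 0, 0], [0.113, 0.224, 0, 0, 0, 0, 0], [0.146, 0.241, 0, 0, 0, 0, 0], [0.182, 0.253, 0, 0, 0, 0, 0], [0.219, 0.259, 0, 0, 0, 0, 0], [0.257, 0.259, 0, 0, 0, 0, 0], [0.294, 0.254, 0, 0, 0, 0, 0], [0.33, 0.242, 0, 0, 0, 0, 0], [0.363, 0.225, 0, 0, 0, 0, 0], [0.394, 0.203, 0, 0, 0, 0, 0], [0.421, 0.177, 0, 0, 0, 0, 0], [0.443, 0.146, 0, 0, 0, 0, 0], [0.46, 0.113, 0, 0, 0, 0, 0], [0.472, 0.077, 0, 0, 0, 0, 0], [0.478, 0.04, 0, 0, 0, 0, 0]]
```

Call:
{"name": "apply_moves", "arguments": {"moves": [[0,0.035,0,0,0,0,0],[0,0.073,0,0,0,0,0],[0.006,0.11,0,0,0,0,0],[0.017,0.146,0,0,0,0,0],[0.034,0.179,0,0,0,0,0],[0.056,0.21,0,0,0,0,0],[0.082,0.237,0,0,0,0,0],[0.113,0.259,0,0,0,0,0],[0.146,0.276,0,0,0,0,0],[0.182,0.288,0,0,0,0,0],[0.219,0.294,0,0,0,0,0],[0.257,0.294,0,0,0,0,0],[0.294,0.289,0,0,0,0,0],[0.33,0.277,0,0,0,0,0],[0.363,0.26,0,0,0,0,0],[0.394,0.238,0,0,0,0,0],[0.421,0.212,0,0,0,0,0],[0.443,0.181,0,0,0,0,0],[0.46,0.148,0,0,0,0,0],[0.478,0.075,0,0,0,0,0]]}}

```text
time_s: 13.4
tool_pos: [0.5172, -0.1354, 0.1356]
tool_rot: [179.9, -0.0, -179.9]
force: [3.0, 3.5, -1.4]
grip_width: 0.0133
grasp_force: 25.0
```

Call:
{"name": "apply_moves", "arguments": {"moves": [[0,-0.038,0,0,0,0,0],[-0.006,-0.075,0,0,0,0,0],[-0.017,-0.111,0,0,0,0,0],[-0.034,-0.144,0,0,0,0,0],[-0.056,-0.175,0,0,0,0,0],[-0.082,-0.202,0,0,0,0,0],[-0.113,-0.224,0,0,0,0,0],[-0.146,-0.241,0,0,0,0,0],[-0.182,-0.253,0,0,0,0,0],[-0.219,-0.259,0,0,0,0,0],[-0.257,-0.259,0,0,0,0,0],[-0.294,-0.254,0,0,0,0,0],[-0.33,-0.242,0,0,0,0,0],[-0.363,-0.225,0,0,0,0,0],[-0.394,-0.203,0,0,0,0,0],[-0.421,-0.177,0,0,0,0,0],[-0.443,-0.146,0,0,0,0,0],[-0.46,-0.113,0,0,0,0,0],[-0.472,-0.077,0,0,0,0,0],[-0.478,-0.04,0,0,0,0,0]]}}

```text
time_s: 15.4
tool_pos: [0.6127, -0.1463, 0.1355]
tool_rot: [-179.8, -0.0, 179.9]
force: [-2.2, -2.8, 3.3]
grip_width: 0.0132
grasp_force: 25.0
```

Call:
{"name": "apply_moves", "arguments": {"moves": [[0,0.038,0,0,0,0,0],[0.006,0.075,0,0,0,0,0],[0.017,0.111,0,0,0,0,0],[0.034,0.144,0,0,0,0,0],[0.056,0.175,0,0,0,0,0],[0.082,0.202,0,0,0,0,0],[0.113,0.224,0,0,0,0,0],[0.146,0.241,0,0,0,0,0],[0.182,0.253,0,0,0,0,0],[0.219,0.259,0,0,0,0,0],[0.257,0.259,0,0,0,0,0],[0.294,0.254,0,0,0,0,0],[0.33,0.242,0,0,0,0,0],[0.363,0.225,0,0,0,0,0],[0.394,0.203,0,0,0,0,0],[0.421,0.177,0,0,0,0,0],[0.443,0.146,0,0,0,0,0],[0.46,0.113,0,0,0,0,0],[0.472,0.077,0,0,0,0,0],[0.478,0.04,0,0,0,0,0]]}}

```text
time_s: 17.4
tool_pos: [0.5171, -0.1367, 0.1356]
tool_rot: [180.0, -0.0, -180.0]
force: [2.0, 3.4, 0.6]
grip_width: 0.0132
grasp_force: 25.0
```

Call:
{"name": "apply_moves", "arguments": {"moves": [[0,-0.038,0,0,0,0,0],[-0.006,-0.075,0,0,0,0,0],[-0.017,-0.111,0,0,0,0,0],[-0.034,-0.144,0,0,0,0,0],[-0.056,-0.175,0,0,0,0,0],[-0.082,-0.202,0,0,0,0,0],[-0.113,-0.224,0,0,0,0,0],[-0.146,-0.241,0,0,0,0,0],[-0.182,-0.253,0,0,0,0,0],[-0.219,-0.259,0,0,0,0,0],[-0.257,-0.259,0,0,0,0,0],[-0.294,-0.254,0,0,0,0,0],[-0.33,-0.242,0,0,0,0,0],[-0.363,-0.225,0,0,0,0,0],[-0.394,-0.203,0,0,0,0,0],[-0.421,-0.177,0,0,0,0,0],[-0.443,-0.146,0,0,0,0,0],[-0.46,-0.113,0,0,0,0,0],[-0.472,-0.077,0,0,0,0,0],[-0.478,-0.04,0,0,0,0,0],[-0.478,-0.04,0,0,0,0,0]]}}

```text
validation failed for argument at $.mo...
```

The last call had 21 rows and was refused, so I'm resending it with 20.

Call:
{"name": "apply_moves", "arguments": {"moves": [[0,-0.038,0,0,0,0,0],[-0.006,-0.075,0,0,0,0,0],[-0.017,-0.111,0,0,0,0,0],[-0.034,-0.144,0,0,0,0,0],[-0.056,-0.175,0,0,0,0,0],[-0.082,-0.202,0,0,0,0,0],[-0.113,-0.224,0,0,0,0,0],[-0.146,-0.241,0,0,0,0,0],[-0.182,-0.253,0,0,0,0,0],[-0.219,-0.259,0,0,0,0,0],[-0.257,-0.259,0,0,0,0,0],[-0.294,-0.254,0,0,0,0,0],[-0.33,-0.242,0,0,0,0,0],[-0.363,-0.225,0,0,0,0,0],[-0.394,-0.203,0,0,0,0,0],[-0.421,-0.177,0,0,0,0,0],[-0.443,-0.146,0,0,0,0,0],[-0.46,-0.113,0,0,0,0,0],[-0.472,-0.077,0,0,0,0,0],[-0.478,-0.04,0,0,0,0,0]]}}

```text
time_s: 19.4
tool_pos: [0.6125, -0.1471, 0.1356]
tool_rot: [-179.8, -0.1, 179.9]
force: [-0.5, -2.4, 2.9]
grip_width: 0.0129
grasp_force: 25.0
```

Call:
{"name": "apply_moves", "arguments": {"moves": [[0,0.005,0,0,0,0,0],[0,0.01,0,0,0,0,0],[0,0.01,0,0,0,0,0],[0,0.01,0,0,0,0,0],[0,0.01,0,0,0,0,0]]}}

```text
time_s: 19.9
tool_pos: [0.613, -0.1426, 0.1356]
tool_rot: [-180.0, 0.0, 180.0]
force: [-1.3, -2.9, 1.6]
grip_width: 0.0134
grasp_force: 25.0
```

Run:
```python
from h import *
a=look('scene','pics/s2.png');b=look('top','pics/t2.png')
c=np.hstack([cv2.resize(a[150:290,240:440],None,fx=2,fy=2),cv2.resize(b[120:260,240:440],None,fx=2,fy=2)])
cv2.imwrite('pics/c2.png',c[:,:,::-1])
o=env.get_obs(); print({k:np.round(o[k],4) for k in('time_s','tool_pos','force','grasp_force','joint_velocities')})
```

```text
{'time_s': np.float64(20.0), 'tool_pos': array([ 0.613 , -0.1424,  0.1356]), 'force': array([-1.3095, -2.8994,  1.5563]), 'grasp_force': np.float64(25.0003), 'joint_velocities': array([ 0.0038,  0.0806, -0.1114, -0.0967, -0.0662,  0.1376,  0.0086])}
```

View pics/c2.png

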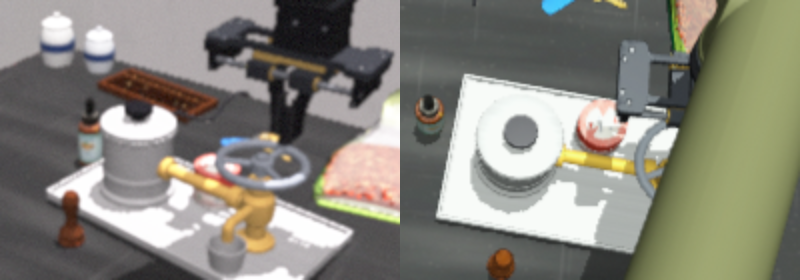

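The handle is gripped at (290,125) in the left crop. It sits within 1.5 mm (about 0.03 rad) of where it was at the stop, two turns on, and the lid is flush. Handing in now.

```bash
python3 -c "
from cell import env
print(env.sign_off())"
```

```text
the job is handed in; nothing more can be done
None
```

I pressed the lid home, shut the valve against its stop, then opened it two turns (about 0.03 rad over) and handed in at about 20 s with the crank handle still gripped at 25 N; the verdict was not shown.

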